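# Load and lock a sample block in the holding jig with its wing knob

### The arm

A 6-joint arm with a two-finger parallel gripper is mounted at the origin on a cart in front of the work surface, level with it; the furniture and walls round the work are solid. World frame = base frame: x ahead of the robot, y to its left, z up, the work surface at z = 0. Lengths are in mm, angles in rad, forces in N, time in s.
With the tool pointing down it reaches from about 300 to 775 mm from the base axis. Payload 14.6 kg.
Tool frame: the origin (TCP) lies midway between the tips of the shut fingers; the grasp point (between the pads) lies 19 mm behind it; y points along the fingers, z is the direction in which the jaws open and shut, and the axes are right-handed (so a half turn about y gives the same grasp; the last joint's range is limited). The gripper opens to 94 mm and grips with 3 to 60 N. Pads are 16 mm wide; open, the fingers measure 119 mm over their backs; the gripper's body (75 mm by 177 mm) begins 78 mm behind the grasp point.
Start: joints at [1.115, 0.3, 1.521, -0, 1.321, -0.067], TCP at [208.49, 508.941, 205.446] pointing down, gripper open.
Joint ranges: [-3.03, 3.03], [-0.79, 2.21], [0.23, 2.52], [-1.04, 4.18], [0, 3.07], [-2.55, 2.55]. Speed limits (rad/s): [2.22, 2.22, 2.57, 3.14, 3.14, 3.14].

### API

Orientations are given as [roll, pitch, yaw] about the fixed x, y, z axes, in that order (R = Rz(yaw) Ry(pitch) Rx(roll)).
In Python, from cell import manip gives the robot as it stands.
- The arm moves only by the tool play_rows, never from a script. Its argument "series" is a list of rows, each a list of 3 entries, a list of its own where there are three numbers: the shift along the tool's x, y, z in m, then the turn about the tool's y in rad, then the closure, from 0 (fully open) to 1 (shut). In form: [[[dx, dy, dz], twist, grip], ...]. A call has 1 to 20 rows; each row is the pose to reach, as a shift and turn from the pose measured when the call began, along the tool's axes at that moment; what a row does not reach only later rows make up. A row lasts 1/10 s, in which the tool goes at most 50 mm and 8.59 degrees, less where a joint would pass 70% of its speed; a pose out of reach is approached as far as the arm can. A call with a gripper value outside its range is refused whole. The fingers move at their own pace and stop on an object; "squeeze" is the grip in N (left out, the last holds). Time passes only in rows, so rows that repeat a pose let the fingers close. It gives the time, the measured TCP pose, the force and the opening at its end, in the units of the state.
- manip.read_state(): the state, without advancing time (a new reading comes with each control period).
- manip.camera(name): name is "scene" or "top" or "wrist"; returns the picture (384x512x3 uint8, red, green, blue); there is no depth.
- manip.camera_params(name): a dict with "K" (3x3 intrinsics, pixels), "dist_coeffs" ([k1, k2, p1, p2, k3] as OpenCV has them; the pictures are not rectified), "rvec" (rotation vector, rad) and "tvec" (3), from world to camera coordinates, as OpenCV has them. Camera axes: x right, y down, z forward; pixel columns grow to the right and rows downward; lengths in mm; the calibration is good to about 2 mm. A picture is of the moment at which its call begins: read the wrist's pose just before it. camera_params takes no time and is no camera call; for the wrist camera it gives the pose at the moment of the call.
- manip.sign_off(): hands the job in, once; it reports no verdict.
The state is a dict: "clock": time; "joints": joint angles; "qd": joint speeds; "effort": joint torques, N m; "eef_pos": TCP position; "eef_rot": TCP orientation; "wrist_force": force on the tool from outside, world axes, zero at the start; "moment": the same for the moment, N m; "finger_gap": finger opening in mm.
Only numpy, scipy, OpenCV 4.12 (cv2) and the standard library are available. Lean on these libraries where they do the work, as an engineer would, in place of code of your own. Each camera call takes 0.05 s, during which the arm holds its last target. There are 200 camera calls.

### The job

Load the square sample block into the holding jig: first turn the jig's wing knob anticlockwise all the way to its stop, so that the steel tongue under it swings clear of the empty nest. Set the block down flat (do not drop it) in the nest between the four corner stops, let go of it, and turn the wing knob clockwise all the way to its other stop, so that the tongue lies over the block. The wings pass close to the upright panel: do not knock the panel, and leave the other objects on the bench where they are.

Things in the scene. Friction and masses are not known exactly. Their poses are not given: they have to be found in the camera images.
- sample_block: Loose square metal block, 58 x 58 x 16 mm, 0.15 to 0.3 kg, lying flat on the bench with a shallow round recess and four small screws in its top. Origin at the centre of its underside, z up, x and y along its sides (all four sides alike). Its collision shape is a plain box.
- jig: Holding jig fixed to the bench: an aluminium base plate 164 x 110 x 10 mm. Origin on the bench (z = 0) under the axis of the wing knob; z up. The nest lies 62 mm from the origin along the jig's -x (toward the robot, give or take the jig's yaw), the upright panel lies on its +x side. The plate reaches from x = -107.5 to +56.5 mm and y = -55 to +55 mm.
- nest (a point): Centre of the nest floor, on the plate's top, 10 mm above the bench; axes as the jig's. The nest is 64 mm square inside (3 mm clearance round the block), sides along the jig's x and y, marked by four L-shaped corner stops 6 mm high, 5 mm thick. On each side a gap of 48 mm between the stops stays open for fingers. The top of a seated block is 26 mm above the bench.
- knob_grip (a point): Point on the wing knob's upright axis, 55 mm above the bench; turns with the knob. Its x axis runs along the wings, the tongue points to its -x. The wings are one flat black upright blade, 68 mm tip to tip, 8 mm thick, from 42 to 68 mm above the bench (to 60 mm in the middle, between the round lobes), on a round hub 18 mm across.
- tongue_tip (a point): Underside of the steel tongue near its end, 44 mm from the knob's axis; turns with the knob. The tongue sits below the wings, is 14 mm wide (17 mm round foot at this point), reaches 53 mm from the axis, lies 28.5 to 32.5 mm above the bench and passes 2.5 mm over a seated block.
- wing_knob (a joint): Turn of the wing knob in rad, growing clockwise seen from above; 0 = tongue parked aside to the jig's -y, 1.45 = stop, tongue along the jig's -x over the nest, wings along the jig's x. Blade direction in the jig's frame = 1.45 - value, anticlockwise from x. Friction about 0.08 N m, no spring, stays where left; starts between 0.9 and 1.4.
- panel: Upright grey panel fixed on the jig's plate beside the knob, 8 mm thick, 94 mm wide along the jig's y, top 70 mm above the bench. Its face toward the knob is 40 mm from the knob's axis, so the wing tips clear it by 6 mm. Origin at the foot of that face, axes parallel to the jig's.
- ptfe_puck: Bystander: white plastic disc, 43 mm across, 11 mm high, near the bench's front edge. Origin at the centre of its underside.
- petri_dish: Bystander: round glass dish, 64 mm across, 14 mm high, behind the block. Origin at the centre of its underside.
- kf_blank: Bystander: round metal blank flange with a small knob on top, 55 mm across, 17 mm high, behind the block. Origin at the centre of its underside.

How it is judged (in metres and radians):
On the way, in this order (a step that is already met when the one before it is completed fails the run):
1. the wing knob is turned back anticlockwise to its stop, the tongue clear of the nest (value of joint wing_knob below 0.2 rad), for 0.2 s.
2. the block lies flat in the nest, released, with the knob not yet turned home (x of sample_block in the frame of nest between -0.006 and 0.006 m and y of sample_block in the frame of nest between -0.006 and 0.006 m and z of sample_block in the frame of nest between -0.003 and 0.003 m and angle between sample_block's own z axis and vertical below 0.05 rad and value of joint wing_knob below 0.6 rad and contact force between sample_block and the fingers below 0.05 N), for 0.2 s.
3. the wing knob is turned clockwise to its stop with the block in the nest (x of sample_block in the frame of nest between -0.006 and 0.006 m and y of sample_block in the frame of nest between -0.006 and 0.006 m and z of sample_block in the frame of nest between -0.003 and 0.003 m and angle between sample_block's own z axis and vertical below 0.05 rad and value of joint wing_knob above 1.33 rad), for 0.2 s.
At the end, for the whole second after the job is handed in: The block lies flat in the nest (centre within 6 mm of the nest's centre along each side, underside within 3 mm of the nest floor, tilt under 0.05 rad), the wing knob stands past 1.33 rad of its 1.45 rad travel with the tongue over the block, and both are at rest (all of step 3 and linear speed of sample_block below 0.02 m/s and velocity of joint wing_knob between -0.05 and 0.05 rad/s); the robot touches nothing.
It fails at once if the robot, or the block, knocks the upright panel (over 15 N) (contact force between panel and the fingers above 15 N or contact force between panel and the arm above 15 N or contact force between panel and sample_block above 15 N).
It fails at once if the block is dropped (falls out of the fingers faster than 0.7 m/s, that is from more than 25 mm) (linear speed of sample_block above 0.7 m/s and contact force between sample_block and the fingers below 0.01 N).
It fails at once if a bystander (puck, dish or flange) is moved by more than 20 mm (distance of any of ptfe_puck, petri_dish, kf_blank from where it was at the start of the episode above 0.02 m).
It also fails if it takes over 62 s, if anything falls off the work surface, if the arm or the gripper's body presses on something with over 40 N, if the wrist force passes 120 N, or if a joint passes its speed limit or range.

## Working session

There is one attempt and no reset: what is moved stays moved. The work goes in short steps, Python scripts to look and compute and a tool call to move; the robot and the scene stay as the last step left them, time stands still between calls to the robot, and variables do not carry over. Pictures are saved under pics/ and viewed, about 8 in all and at most 12, crops included, and the job is handed in when it is done.

Besides the shell and the picture viewer there is one more tool, called after "Emit:" by a JSON object that holds its "method" and its "body", one argument or row to a line. play_rows: Moves the arm, as the interface text tells. Its arguments: {"type":"object","properties":{"series":{"type":"array","items":{"type":"array"}},"squeeze":{"type":"number"}},"required":["series"]}

```bash
ls; mkdir -p pics
python3 - <<'E'
from cell import manip
import cv2,numpy as np
s=manip.read_state();print(s)
for n in("top","scene"):
    im=manip.camera(n);cv2.imwrite(f"pics/{n}0.png",im[:,:,::-1]);p=manip.camera_params(n);print(n,p)
    
a=cv2.imread("pics/top0.png");b=cv2.imread("pics/scene0.png")
cv2.imwrite("pics/t0.png",cv2.resize(a,(800,600)))
E
```

```text
pics
{'clock': 0.0, 'joints': array([ 1.11537220e+00,  3.00489865e-01,  1.52159772e+00,  9.29855326e-06,
        1.32069607e+00, -6.66188007e-02]), 'qd': array([ 7.92306720e-04, -1.33969157e-04, -1.20057699e-03, -8.69742408e-04,
        5.55320137e-04, -6.86096867e-05]), 'effort': array([-2.50358744e-04, -5.31824684e+01, -3.52726972e+01,  7.07186619e-02,
        2.46373558e-02, -2.94695084e-06]), 'eef_pos': array([208.38707691, 508.70297631, 204.86899845]), 'eef_rot': array([-1.57198409e+00,  8.82713734e-05, -3.88807685e-01]), 'wrist_force': array([ 0.05633373, -0.44881408, -0.25117627]), 'moment': array([ 0.01919465, -0.01107881,  0.01075588]), 'finger_gap': 94.05042476333342}
top {'K': array([[474.94589251,   0.        , 248.85971783],
       [  0.        , 474.94589251, 194.02209937],
       [  0.        ,   0.        ,   1.        ]]), 'dist_coeffs': array([-0.03508514,  0.        ,  0.        ,  0.        ,  0.        ]), 'rvec': array([ 2.12004552, -2.12890624,  0.1760619 ]), 'tvec': array([ 46.81897299, 515.98754253, 985.20148945])}
scene {'K': array([[442.38151475,   0.        , 256.91842434],
       [  0.        , 442.38151475, 183.88026634],
       [  0.        ,   0.        ,   1.        ]]), 'dist_coeffs': array([-0.06736444,  0.        ,  0.        ,  0.        ,  0.        ]), 'rvec': array([ 2.13206475, -1.54811372,  0.45368467]), 'tvec': array([-108.20849011,  492.09643334,  613.41089893])}
```

View pics/t0.png

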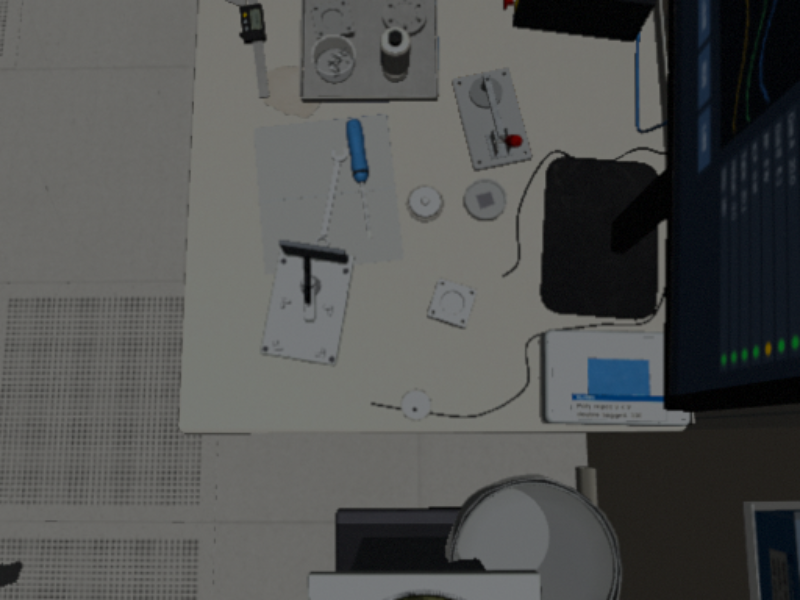

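View pics/scene0.png

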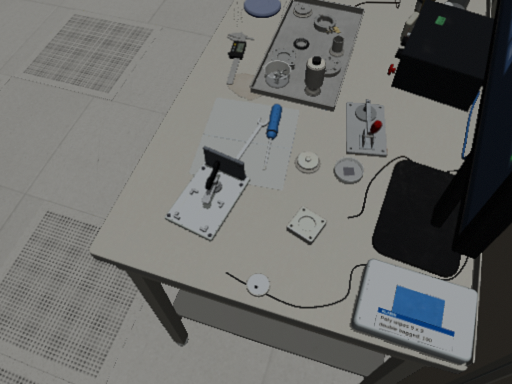

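Top view (800x600): jig plate near (308,305) with its panel at (313,250), block at (452,303), flange at (425,203), dish at (485,200), puck at (416,404). I'll measure these roughly in the top image.

```bash
cat > h.py <<'E'
from cell import manip
import cv2,numpy as np
def cast(p,uv,z):
    uv=np.array(uv,float).reshape(-1,1,2)
    n=cv2.undistortPoints(uv,p["K"],p["dist_coeffs"]).reshape(-1,2)
    R=cv2.Rodrigues(p["rvec"])[0];c=-R.T@np.ravel(p["tvec"])
    d=np.c_[n,np.ones(len(n))]@R
    return c+d*((z-c[2])/d[:,2])[:,None]
def proj(p,X): return cv2.projectPoints(np.array(X,float).reshape(-1,3),p["rvec"],p["tvec"],p["K"],p["dist_coeffs"])[0].reshape(-1,2)
E
python3 - <<'E'
from h import *
p=manip.camera_params("top");a=cv2.imread("pics/top0.png")
k=.64
for n,u,z in(("puck",(416,404),11),("block",(452,303),16),("flange",(425,203),17),("dish",(485,200),14),("plate",[(265,350),(335,362),(352,258)],10),("panel",[(280,242),(347,257)],70)):
    print(n,cast(p,np.array(u)*k,z).round(1).tolist())
g=a[140:240,160:320]
cv2.imwrite("pics/crop1.png",cv2.convertScaleAbs(cv2.resize(g,None,fx=5,fy=5,interpolation=cv2.INTER_CUBIC),alpha=1.3))
gr=cv2.cvtColor(a,cv2.COLOR_BGR2GRAY)
# black wings
m=(gr<40).astype(np.uint8);m[:140]=0;m[240:]=0;m[:,:160]=0;m[:,240:]=0
for c in cv2.findContours(m,0,1)[0]:
    if cv2.contourArea(c)>20: print("dark",cv2.minAreaRect(c),cv2.boundingRect(c))
E
```

```text
puck [[378.4, 7.4, 11.0]]
block [[521.2, -45.3, 16.0]]
flange [[670.0, -8.4, 17.0]]
dish [[675.0, -96.7, 14.0]]
plate [[455.6, 221.9, 10.0], [438.1, 121.8, 10.0], [589.6, 98.4, 10.0]]
panel [[598.4, 194.4, 70.0], [576.5, 101.6, 70.0]]
dark ((203.887939453125, 168.40516662597656), (39.785850524902344, 34.927513122558594), 66.80140686035156) (180, 157, 42, 37)
```

View pics/crop1.png

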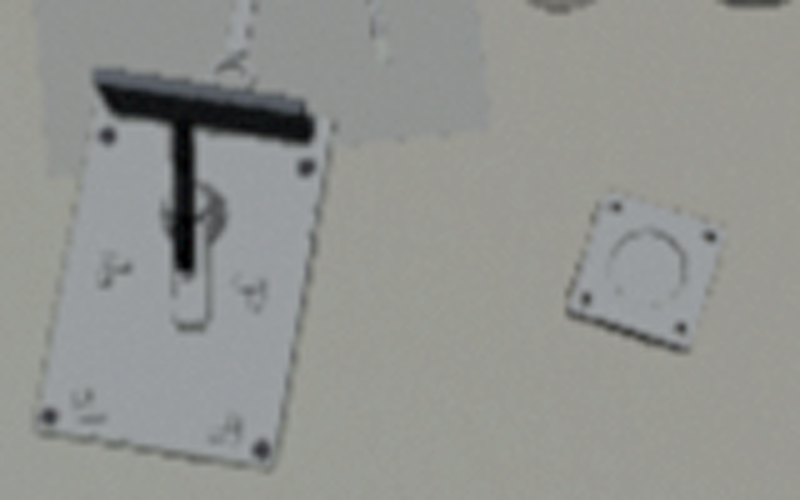

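Run:
```python
from h import *
p=manip.camera_params("top")
f=lambda u:np.array(u)/5+np.array([160,140])
P=cast(p,f([(35,432),(270,470),(333,122)]),10);print(P.round(1))
ex=P[2]-P[1];ey=P[0]-P[1];print(np.linalg.norm(ex),np.linalg.norm(ey),np.arctan2(ex[1],ex[0]),np.arctan2(-ey[0],ey[1]))
yaw=(np.arctan2(ex[1],ex[0])+np.arctan2(-ey[0],ey[1]))/2
Rz=np.array([[np.cos(yaw),-np.sin(yaw)],[np.sin(yaw),np.cos(yaw)]])
c=(P[0]+P[2])[:2]/2;o=c+Rz@[25.5,0];print("yaw",yaw,"origin",o,"nest",o+Rz@[-62,0])
B=cast(p,f([(600,190),(722,222),(690,343),(570,310)]),16);print("block",B.mean(0),np.linalg.norm(np.diff(B,axis=0),axis=1));d=B[0]-B[3];print("byaw",np.arctan2(d[1],d[0]),np.arctan2(*(B[1]-B[0])[:2])+0)
W=cast(p,f([(183,125),(186,272)]),68);print("blade",W,np.arctan2(*(W[0]-W[1])[[1,0]]))
w=manip.camera_params("wrist");R=cv2.Rodrigues(w["rvec"])[0];print("wrist cam",-R.T@np.ravel(w["tvec"]),R,w["K"])
from scipy.spatial.transform import Rotation as Ro
print(Ro.from_euler("xyz",manip.read_state()["eef_rot"]).as_matrix().round(3))
```

```text
[[450.2 227.6  10. ]
 [432.9 122.6  10. ]
 [591.2  95.4  10. ]]
160.61628777365829 106.41277998115031 -0.16994877089852622 -0.16342507680798063
yaw -0.16668692385325343 origin [545.88080437 157.29630505] nest [484.74013238 167.58310382]
block [522.89768535 -44.91177604  16.        ] [56.45555998 56.85380885 55.20728422]
byaw -0.2540180032762956 -2.873689732070794
blade [[576.1961231  156.61934758  68.        ]
 [511.97706117 154.29216059  68.        ]] 0.036222408597566876
wrist cam [146.3651852  534.21286118 382.97503355] [[ 3.78927600e-01  9.25426230e-01 -4.06901486e-04]
 [ 8.99879199e-01 -3.68364371e-01  2.33506140e-01]
 [ 2.15942819e-01 -8.88480834e-02 -9.72355242e-01]] [[290.90950476   0.         258.23596509]
 [  0.         290.90950476 191.09194808]
 [  0.           0.           1.        ]]
[[ 0.925 -0.     0.379]
 [-0.379 -0.001  0.925]
 [-0.    -1.    -0.001]]
```

Emit:
{"method": "play_rows", "body": {
  "series": [
    [[0.445, 0.04, -0.197], 0.15, 0.5],
    [[0.445, 0.04, -0.197], 0.3, 0.5],
    [[0.445, 0.04, -0.197], 0.45, 0.5],
    [[0.445, 0.04, -0.197], 0.6, 0.5],
    [[0.445, 0.04, -0.197], 0.75, 0.5],
    [[0.445, 0.04, -0.197], 0.9, 0.5],
    [[0.445, 0.04, -0.197], 1.05, 0.5],
    [[0.445, 0.04, -0.197], 1.2, 0.5],
    [[0.445, 0.04, -0.197], 1.35, 0.5],
    [[0.445, 0.04, -0.197], 1.5, 0.5],
    [[0.445, 0.04, -0.197], 1.65, 0.5],
    [[0.445, 0.04, -0.197], 1.8, 0.5],
    [[0.445, 0.04, -0.197], 1.95, 0.5],
    [[0.445, 0.04, -0.197], 2.1, 0.5],
    [[0.445, 0.04, -0.197], 2.25, 0.5],
    [[0.445, 0.04, -0.197], 2.4, 0.5],
    [[0.445, 0.04, -0.197], 2.55, 0.5],
    [[0.445, 0.04, -0.197], 2.7, 0.5],
    [[0.445, 0.04, -0.197], 2.716, 0.5],
    [[0.445, 0.04, -0.197], 2.716, 0.5]
  ]
}}

```text
clock: 2.1
eef_pos: [545.4, 157.7, 164.9]
eef_rot: [-1.57, -0.001, -3.101]
wrist_force: [-0.5, 0.3, -0.3]
finger_gap: 47.1
```

Run:
```python
from h import *
s=manip.read_state();print(s["eef_pos"],s["eef_rot"],s["clock"],s["joints"])
w=manip.camera_params("wrist")
im=manip.camera("wrist")[:,:,::-1];cv2.imwrite("pics/w1.png",im);np.savez("w1.npz",**w)
cv2.imwrite("pics/w1b.png",cv2.resize(im,(800,600),interpolation=cv2.INTER_CUBIC))
print(proj(w,[[545.9,157.3,60],[484.7,167.6,10],s["eef_pos"]]))
```

```text
[545.38480795 157.70784945 164.91921979] [-1.56981590e+00 -9.16762982e-04 -3.10121673e+00] 2.1 [ 2.17361636e-01  3.74788288e-01  1.51797039e+00 -8.46937791e-04
  1.24990915e+00  1.74804915e+00]
[[258.46734223 190.22464349]
 [247.89203755 229.38944636]
 [258.04869734 228.13731319]]
```

View pics/w1b.png

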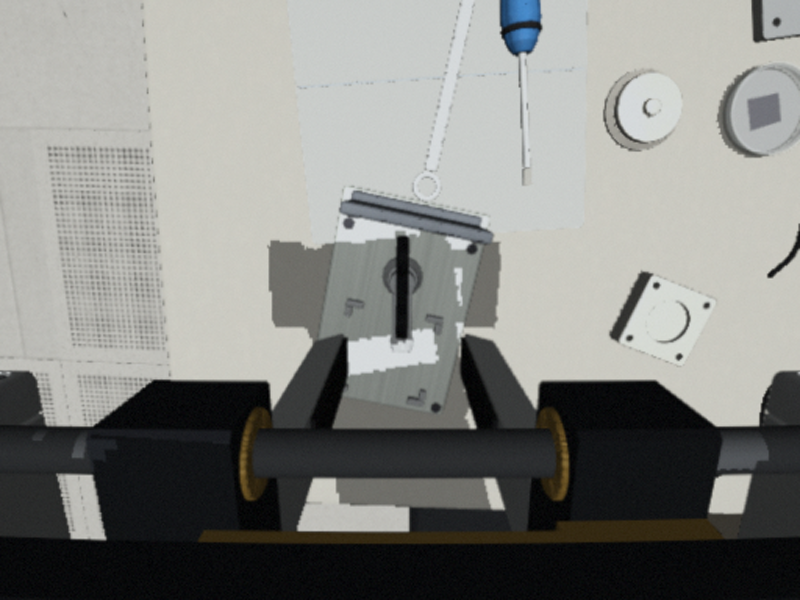

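The wrist view (800x600) shows the blade upright from (402,237) to (401,338), lined up with the tool. The block's top corners are near (652,272), (715,298), (682,363) and (618,333). Next I'll compute positions.

Run:
```python
from h import *
w=dict(np.load("w1.npz"));im=cv2.imread("pics/w1.png");g=cv2.cvtColor(im,6)
m=(g<45).astype(np.uint8);m[:, :240]=0;m[:,275:]=0;m[:148]=0;m[222:]=0
for c in cv2.findContours(m,0,1)[0]:
    if cv2.contourArea(c)>60:
        r=cv2.minAreaRect(c);print(r);b=cv2.boundingRect(c);ys,xs=np.nonzero(cv2.drawContours(m*0,[c],-1,1,-1))
        t=(xs[ys==ys.min()+3].mean(),ys.min());e=(xs[ys==ys.max()-3].mean(),ys.max()+1);W=cast(w,[t,e],58);print("blade",W.round(1),W.mean(0),np.arctan2(*(W[0]-W[1])[[1,0]]),np.linalg.norm(W[0]-W[1]))
        L=[(y,xs[ys==y].mean()) for y in range(ys.min()+4,ys.max()-3)];print("cols",L[0],L[-1])
k=.64
f=lambda u:np.array(u,float)*k
B=cast(w,f([(652,272),(715,298),(682,363),(618,333)]),16)
# refine by bright mask
m=((g>205)).astype(np.uint8);m[:, :385]=0;m[:165]=0;m[240:]=0;m[:,470:]=0
print("block",B.mean(0),np.linalg.norm(np.diff(B,axis=0),axis=1));d=B[0]-B[3];print(np.arctan2(d[1],d[0]));d=B[0]-B[1];print(np.arctan2(-d[0],d[1]))
S=cast(w,f([(348,223),(472,249),(435,407)]),10);print("screws",S.round(1))
d=S[1]-S[2];e=S[0]-S[1];print(np.arctan2(d[1],d[0]),np.arctan2(-e[0],e[1]),np.linalg.norm(d),np.linalg.norm(e))
P=cast(w,f([(342,204),(487,242)]),70);e=P[0]-P[1];print("panel top knobface",P.round(1),np.linalg.norm(e),np.arctan2(-e[0],e[1]))
C=cast(w,f([(355,305),(434,320),(417,399)]),10);print("corner stops",C.round(1))
```

```text
((257.0, 183.5), (65.0, 8.0), 90.0)
blade [[584.7 160.3  58. ]
 [517.  158.7  58. ]] [550.84273425 159.4850092   58.        ] 0.024306344987337743 67.63537208838264
cols (155, np.float64(257.0)) (212, np.float64(256.5))
block [528.08022873 -42.65729355  16.        ] [54.80782177 54.93645576 58.91166831]
-0.36688461407466466
-0.3274480283085424
screws [[587.7 199.5  10. ]
 [572.5 108.2  10. ]
 [444.9 128.2  10. ]]
-0.15519679026572358 -0.16531953852862866 129.16647938191545 92.5333176029415
panel top knobface [[603.2 196.1  70. ]
 [584.3 108.9  70. ]] 89.22601106687853 -0.2129632568677919
corner stops [[526.6 193.4  10. ]
 [517.2 133.1  10. ]
 [451.3 142.9  10. ]]
```

Blade length reads 67.6 mm against 68, so the knob axis is near (550.8, 159.3), and the jig yaw is about -0.16. I'll descend and grip the wings.

Emit:
{"method": "play_rows", "body": {
  "series": [
    [[-0.0055, 0.03, -0.0014], 0.016, 0.5],
    [[-0.0055, 0.06, -0.0014], 0.016, 0.5],
    [[-0.0055, 0.08, -0.0014], 0.016, 0.5],
    [[-0.0055, 0.1, -0.0014], 0.016, 0.5],
    [[-0.0055, 0.11, -0.0014], 0.016, 0.5],
    [[-0.0055, 0.12, -0.0014], 0.016, 0.5],
    [[-0.0055, 0.12, -0.0014], 0.016, 0.5],
    [[-0.0055, 0.12, -0.0014], 0.016, 0.6],
    [[-0.0055, 0.12, -0.0014], 0.016, 0.75],
    [[-0.0055, 0.12, -0.0014], 0.016, 0.85],
    [[-0.0055, 0.12, -0.0014], 0.016, 0.95],
    [[-0.0055, 0.12, -0.0014], 0.016, 0.95],
    [[-0.0055, 0.12, -0.0014], 0.016, 0.95]
  ],
  "squeeze": 30
}}

```text
clock: 3.45
eef_pos: [550.8, 159.1, 45.2]
eef_rot: [-1.57, -0.001, -3.117]
wrist_force: [-0.9, -1.0, 1.4]
finger_gap: 7.4
```

Emit:
{"method": "play_rows", "body": {
  "series": [
    [[0, 0, 0], -0.1, 0.95],
    [[0, 0, 0], -0.2, 0.95],
    [[0, 0, 0], -0.3, 0.95],
    [[0, 0, 0], -0.4, 0.95],
    [[0, 0, 0], -0.5, 0.95],
    [[0, 0, 0], -0.6, 0.95],
    [[0, 0, 0], -0.7, 0.95],
    [[0, 0, 0], -0.8, 0.95],
    [[0, 0, 0], -0.9, 0.95],
    [[0, 0, 0], -1.0, 0.95],
    [[0, 0, 0], -1.1, 0.95],
    [[0, 0, 0], -1.17, 0.95],
    [[0, 0, 0], -1.22, 0.95],
    [[0, 0, 0], -1.25, 0.95],
    [[0, 0, 0], -1.26, 0.95],
    [[0, 0, 0], -1.26, 0.95],
    [[0, 0, 0], -1.26, 0.95]
  ]
}}

```text
clock: 5.15
eef_pos: [550.7, 159.3, 45.1]
eef_rot: [-1.571, -0.001, -1.857]
wrist_force: [-1.8, 2.9, 1.4]
finger_gap: 7.8
```

Run:
```python
from h import *
s=manip.read_state();print(s["eef_pos"],s["eef_rot"],s["wrist_force"],s["moment"],s["finger_gap"])
```

```text
[550.67027452 159.31370616  45.12644182] [-1.57140901e+00 -1.10555094e-03 -1.85744712e+00] [-1.8174838   2.91468194  1.38471813] [ 0.49970498  0.58562693 -0.02996099] 7.827487280165888
```

Knob is turned to about its stop: blade yaw 1.284 against 1.29 expected. I'll open just a little since the panel is close, lift, and go over the block.

Emit:
{"method": "play_rows", "body": {
  "series": [
    [[0, 0, 0], 0, 0.75],
    [[0, 0, 0], 0, 0.75],
    [[0, 0, 0], 0, 0.75],
    [[0, -0.03, 0], 0, 0.75],
    [[0, -0.08, 0], 0, 0.75],
    [[0, -0.12, 0], 0, 0.75],
    [[0.04, -0.12, 0.006], -0.14, 0.5],
    [[0.08, -0.12, 0.012], -0.28, 0.3],
    [[0.12, -0.12, 0.02], -0.42, 0.1],
    [[0.16, -0.12, 0.026], -0.56, 0.1],
    [[0.2, -0.12, 0.033], -0.7, 0.1],
    [[0.2, -0.12, 0.033], -0.84, 0.1],
    [[0.2, -0.12, 0.033], -0.98, 0.1],
    [[0.2, -0.12, 0.033], -1.12, 0.1],
    [[0.2, -0.12, 0.033], -1.26, 0.1],
    [[0.2, -0.12, 0.033], -1.4, 0.1],
    [[0.2, -0.12, 0.033], -1.53, 0.1],
    [[0.2, -0.12, 0.033], -1.597, 0.1],
    [[0.2, -0.12, 0.033], -1.597, 0.1],
    [[0.2, -0.12, 0.033], -1.597, 0.1]
  ]
}}

```text
clock: 7.15
eef_pos: [525.9, -41.8, 165.4]
eef_rot: [-1.572, 0.0, -0.263]
wrist_force: [0.9, -0.6, 0.2]
finger_gap: 85.0
```

Run:
```python
from h import *
s=manip.read_state();print(s["eef_pos"],s["eef_rot"],s["clock"],s["joints"],s["finger_gap"])
w=manip.camera_params("wrist")
im=manip.camera("wrist")[:,:,::-1];cv2.imwrite("pics/w2.png",im);np.savez("w2.npz",**w)
cv2.imwrite("pics/w2b.png",cv2.resize(im,(800,600),interpolation=cv2.INTER_CUBIC))
print(proj(w,[[526,-43,16],s["eef_pos"]])/.64)
```

```text
[525.91100278 -41.80461567 165.35841485] [-1.57193559e+00  4.37694575e-04 -2.62768949e-01] 7.15 [-1.48197320e-01  2.87292325e-01  1.63388223e+00 -1.15149852e-03
  1.22098338e+00 -1.45583000e+00] 85.04690657998012
[[402.1527016  283.88587252]
 [403.62283701 355.47205789]]
```

View pics/w2b.png

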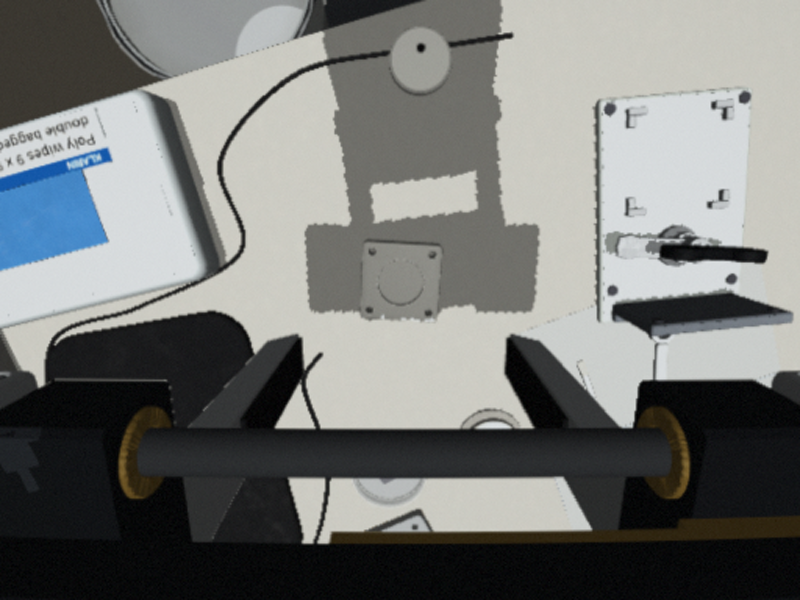

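The image (800x600) shows the block's top screws at about (372,251), (433,253), (430,312) and (368,309). The tongue is parked to the jig's -y at (620–690,245), and the four corner stops are visible around (635,115), (722,108), (635,205) and (720,198).

Run:
```python
from h import *
w=dict(np.load("w2.npz"));im=cv2.imread("pics/w2.png");g=cv2.cvtColor(im,6)
k=.64
def screws(pts,r=5):
    o=[]
    for p in np.array(pts)*k:
        x,y=np.round(p).astype(int);q=g[y-r:y+r+1,x-r:x+r+1].astype(float);v=np.clip(np.median(q)-15-q,0,None);Y,X=np.mgrid[y-r:y+r+1,x-r:x+r+1];o.append(((v*X).sum()/v.sum()+.0,(v*Y).sum()/v.sum()))
    return np.array(o)
b=screws([(372,251),(433,253),(430,312),(368,309)],4);print((b/k).round(1).tolist())
B=cast(w,b,16);print("block",B.mean(0).round(1),np.linalg.norm(np.diff(B,axis=0),axis=1).round(1))
for i,j in((3,0),(2,1)):
    d=B[i]-B[j];print("yaw",np.arctan2(d[1],d[0]))
for i,j in((1,0),(2,3)):
    d=B[i]-B[j];print("yaw",np.arctan2(-d[0],d[1]))
B=cast(w,np.array([(363,241),(442,244),(439,320),(361,316)])*k,16);print("corners",B.mean(0).round(1))
s=screws([(610,109),(744,97),(613,290),(731,279)],5);print((s/k).round(1).tolist());S=cast(w,s,10);print(S.round(1))
m=S[:2].mean(0);n=S[2:].mean(0);print("jig yaw",np.arctan2(*(n-m)[[1,0]]),np.arctan2(*(S[2]-S[0])[[1,0]]),np.arctan2(*(S[3]-S[1])[[1,0]]),m,n,np.linalg.norm(S[1]-S[0]),np.linalg.norm(S[3]-S[2]))
cv2.imwrite("pics/n2.png",cv2.resize(im[50:220,370:512],None,fx=5,fy=5,interpolation=cv2.INTER_CUBIC)[:600])
```

```text
[[371.2, 251.6], [431.9, 254.8], [427.7, 312.5], [368.6, 309.4]]
block [524.6 -44.4  16. ] [44.  43.4 44.1]
yaw -0.3242021665914613
yaw -0.3212596448648402
yaw -0.31458248364734975
yaw -0.31779328715848976
corners [523.7 -43.1  16. ]
[[609.1, 108.4], [743.9, 96.8], [611.7, 289.8], [730.6, 278.4]]
[[444.3 127.7  10. ]
 [460.  222.3  10. ]
 [572.7 108.5  10. ]
 [587.6 199.   10. ]]
jig yaw -0.16440243216404676 -0.1483721966256965 -0.18043402077545184 [452.17320566 174.99456879  10.        ] [580.1540016  153.76258193  10.        ] 95.8180810562035 91.65834640574914
```

View pics/n2.png

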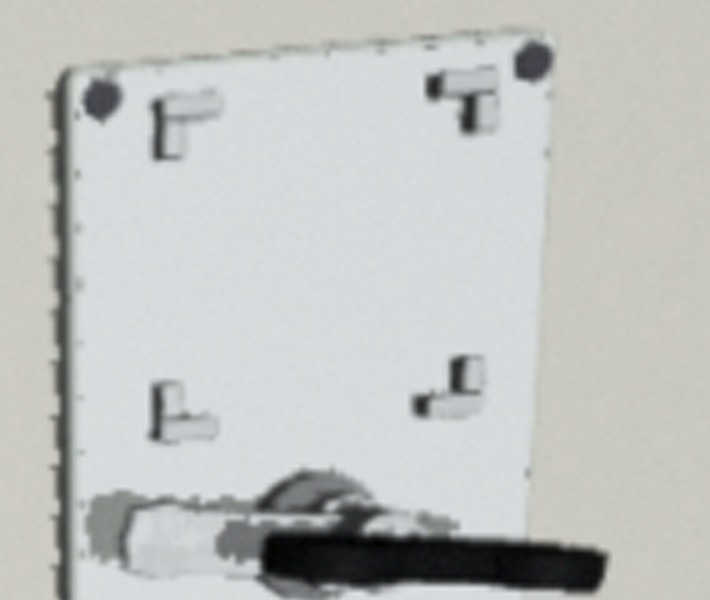

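Run:
```python
from h import *
w=dict(np.load("w2.npz"))
f=lambda u:np.array(u)/5+np.array([370,50])-.4
C=cast(w,f([(164,97),(498,67),(484,415),(164,439)]),16);print(C.round(1),C.mean(0).round(1))
print(np.linalg.norm(C-np.roll(C,-1,0),axis=1).round(1))
for i,j in((0,3),(1,2)):
    d=C[j]-C[i];print(np.arctan2(d[1],d[0]))
for i,j in((0,1),(3,2)):
    d=C[j]-C[i];print(np.arctan2(-d[0],d[1]))
```

```text
[[447.6 138.2  16. ]
 [459.3 210.2  16. ]
 [532.4 198.9  16. ]
 [519.2 126.9  16. ]] [489.6 168.5  16. ]
[72.9 74.  73.2 72.5]
-0.15770410857504602
-0.15376116051325453
-0.16082880413469394
-0.18156266682380662
```

Block is at (524.6, -44.4), yaw -0.318 (screw pattern 44 mm square). Nest is at (489.6, 169), yaw -0.163 (stop spacing 73–74 mm against 74), and the knob-axis estimate agrees to 1 mm. Next is the grasp.

Emit:
{"method": "play_rows", "body": {
  "series": [
    [[-0.0006, 0.04, -0.0029], 0.055, 0.1],
    [[-0.0006, 0.08, -0.0029], 0.055, 0.1],
    [[-0.0006, 0.11, -0.0029], 0.055, 0.1],
    [[-0.0006, 0.14, -0.0029], 0.055, 0.1],
    [[-0.0006, 0.155, -0.0029], 0.055, 0.1],
    [[-0.0006, 0.161, -0.0029], 0.055, 0.1],
    [[-0.0006, 0.161, -0.0029], 0.055, 0.1],
    [[-0.0006, 0.161, -0.0029], 0.055, 0.25],
    [[-0.0006, 0.161, -0.0029], 0.055, 0.35],
    [[-0.0006, 0.161, -0.0029], 0.055, 0.42],
    [[-0.0006, 0.161, -0.0029], 0.055, 0.5],
    [[-0.0006, 0.161, -0.0029], 0.055, 0.5],
    [[-0.0006, 0.161, -0.0029], 0.055, 0.5]
  ],
  "squeeze": 25
}}

```text
clock: 8.5
eef_pos: [524.7, -44.6, 4.9]
eef_rot: [-1.572, -0.0, -0.318]
wrist_force: [-1.0, 0.4, 6.2]
finger_gap: 57.8
```

Emit:
{"method": "play_rows", "body": {
  "series": [
    [[0, -0.01, 0], 0, 0.5],
    [[0, -0.03, 0], 0, 0.5],
    [[0, -0.06, 0], 0, 0.5],
    [[0, -0.085, 0], 0, 0.5],
    [[0, -0.085, 0], 0, 0.5],
    [[-0.015, -0.085, 0.03], -0.03, 0.5],
    [[-0.035, -0.085, 0.065], -0.06, 0.5],
    [[-0.05, -0.085, 0.1], -0.09, 0.5],
    [[-0.07, -0.085, 0.13], -0.12, 0.5],
    [[-0.085, -0.085, 0.16], -0.155, 0.5],
    [[-0.1, -0.085, 0.185], -0.155, 0.5],
    [[-0.1001, -0.085, 0.1919], -0.155, 0.5],
    [[-0.1001, -0.085, 0.1919], -0.155, 0.5],
    [[-0.1001, -0.085, 0.1919], -0.155, 0.5]
  ]
}}

```text
clock: 9.9
eef_pos: [489.5, 168.3, 89.0]
eef_rot: [-1.572, 0.001, -0.163]
wrist_force: [-1.2, -0.5, -2.0]
finger_gap: 57.9
```

Run:
```python
from h import *
s=manip.read_state();print(s["eef_pos"],s["eef_rot"],s["clock"],s["wrist_force"],s["finger_gap"])
w=manip.camera_params("wrist")
im=manip.camera("wrist")[:,:,::-1];cv2.imwrite("pics/w3.png",im);np.savez("w3.npz",**w)
cv2.imwrite("pics/w3b.png",cv2.resize(im[60:300,106:426],(800,600),interpolation=cv2.INTER_CUBIC))
```

```text
[489.48355794 168.2664792   89.03564591] [-1.57240960e+00  6.82987943e-04 -1.63037498e-01] 9.9 [-1.20750324 -0.45024692 -1.96174698] 57.869333451946
```

View pics/w3b.png

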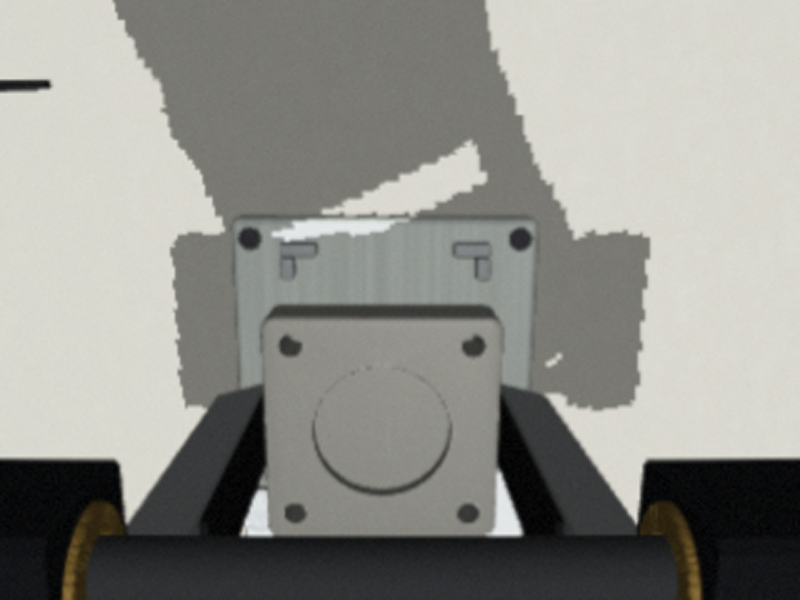

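The held block (crop) has its screws at (290,346), (473,346), (468,513) and (295,513). The near corner stops are at (281,242) and (491,242), and everything looks square. I'll check the offset.

Run:
```python
from h import *
w=dict(np.load("w3.npz"));f=lambda u:np.array(u)/2.5+np.array([106,60])-.3
B=cast(w,f([(290,346),(473,346),(468,513),(295,513)]),100);print(B.mean(0).round(1),np.linalg.norm(np.diff(B,axis=0),axis=1).round(1))
for i,j in((0,1),(3,2)):
    d=B[i]-B[j];print(np.arctan2(*d[[1,0]]))
C=cast(w,f([(281,243),(491,243)]),16);print(C.round(1),C.mean(0))
S=cast(w,f([(250,238),(521,238)]),10);print(S.round(1),S.mean(0))
for q in(C,S): d=q[1]-q[0];y=np.arctan2(-d[0],d[1]);print(y,np.linalg.norm(d))
y=-.163;e=np.array([np.cos(y),np.sin(y)])
print("nest from stops",C.mean(0)[:2]+37*e,"from screws",S.mean(0)[:2]+38*e)
```

```text
[488.7 168.4 100. ] [43.5 43.6 43.7]
-1.7333920975437733
-1.7330950369499025
[[447.2 139.9  16. ]
 [458.9 211.6  16. ]] [453.0397682  175.74612602  16.        ]
[[444.2 128.5  10. ]
 [459.7 223.1  10. ]] [451.95643641 175.77213084  10.        ]
-0.1627113262576705 72.60313545821909
-0.16272221611934648 95.82893808190111
nest from stops [489.54932902 169.74179684] from screws [489.45274212 169.60552249]
```

Emit:
{"method": "play_rows", "body": {
  "series": [
    [[0.0004, 0.02, 0.0011], 0, 0.5],
    [[0.0004, 0.04, 0.0011], 0, 0.5],
    [[0.0004, 0.055, 0.0011], 0, 0.5],
    [[0.0004, 0.062, 0.0011], 0, 0.5],
    [[0.0004, 0.067, 0.0011], 0, 0.5],
    [[0.0004, 0.07, 0.0011], 0, 0.5],
    [[0.0004, 0.072, 0.0011], 0, 0.5],
    [[0.0004, 0.0735, 0.0011], 0, 0.5],
    [[0.0004, 0.0742, 0.0011], 0, 0.5],
    [[0.0004, 0.0742, 0.0011], 0, 0.5],
    [[0.0004, 0.0742, 0.0011], 0, 0.5]
  ]
}}

```text
clock: 11.05
eef_pos: [490.2, 169.0, 15.2]
eef_rot: [-1.572, 0.0, -0.164]
wrist_force: [0.2, -0.6, -2.6]
finger_gap: 57.5
```

Emit:
{"method": "play_rows", "body": {
  "series": [
    [[0, 0.0004, 0], 0, 0.5],
    [[0, 0.0008, 0], 0, 0.5],
    [[0, 0.0008, 0], 0, 0.5]
  ]
}}

```text
clock: 11.35
eef_pos: [490.3, 169.0, 14.9]
eef_rot: [-1.572, 0.0, -0.164]
wrist_force: [-2.7, -1.1, 5.3]
finger_gap: 57.4
```

Contact reads +5 N, so the block is seated. I'll release and rise.

Emit:
{"method": "play_rows", "body": {
  "series": [
    [[0, 0, 0], 0, 0.42],
    [[0, 0, 0], 0, 0.36],
    [[0, 0, 0], 0, 0.28],
    [[0, 0, 0], 0, 0.25],
    [[0, 0, 0], 0, 0.25],
    [[0, 0, 0], 0, 0.25],
    [[0, -0.01, 0], 0, 0.25],
    [[0, -0.03, 0], 0, 0.25],
    [[0, -0.07, 0], 0, 0.25],
    [[0, -0.11, 0], 0, 0.25],
    [[0, -0.15, 0], 0, 0.25],
    [[0, -0.15, 0], 0, 0.25]
  ]
}}

```text
clock: 12.55
eef_pos: [492.3, 169.8, 170.9]
eef_rot: [-1.568, -0.008, -0.163]
wrist_force: [1.0, -0.6, -0.0]
finger_gap: 70.4
```

Run:
```python
from h import *
s=manip.read_state();print(s["eef_pos"],s["eef_rot"],s["clock"],s["wrist_force"],s["joints"])
w=manip.camera_params("wrist")
im=manip.camera("wrist")[:,:,::-1];cv2.imwrite("pics/w4.png",im);np.savez("w4.npz",**w)
cv2.imwrite("pics/w4b.png",cv2.resize(im[60:300,106:426],(800,600),interpolation=cv2.INTER_CUBIC))
```

```text
[492.2940202  169.82891246 170.8556098 ] [-1.56827719 -0.00824353 -0.16348167] 12.55 [ 0.99420557 -0.609029   -0.04740588] [ 2.62430645e-01  2.61632009e-01  1.65330652e+00 -1.18461628e-03
  1.21810649e+00 -1.14448995e+00]
```

View pics/w4b.png

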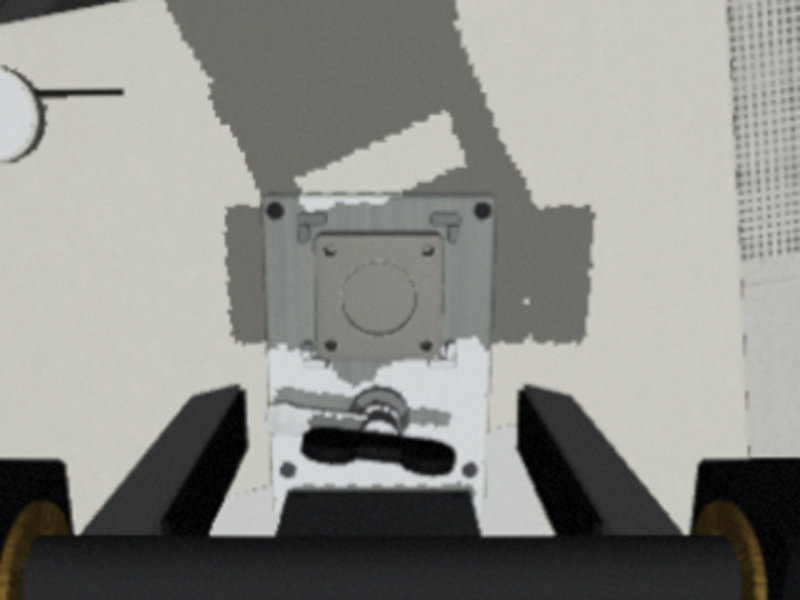

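The block sits square between all four stops in the nest, with the knob still parked. Next I go over the knob, turned to match the blade.

Emit:
{"method": "play_rows", "body": {
  "series": [
    [[0.03, 0, 0], 0.14, 0.5],
    [[0.0594, 0, -0.001], 0.28, 0.7],
    [[0.0594, 0, -0.001], 0.42, 0.75],
    [[0.0594, 0, -0.001], 0.56, 0.75],
    [[0.0594, 0, -0.001], 0.7, 0.75],
    [[0.0594, 0, -0.001], 0.84, 0.75],
    [[0.0594, 0, -0.001], 0.98, 0.75],
    [[0.0594, 0, -0.001], 1.12, 0.75],
    [[0.0594, 0, -0.001], 1.26, 0.75],
    [[0.0594, 0, -0.001], 1.4, 0.75],
    [[0.0594, 0, -0.001], 1.54, 0.75],
    [[0.0594, 0, -0.001], 1.65, 0.75],
    [[0.0594, 0, -0.001], 1.694, 0.75],
    [[0.0594, 0, -0.001], 1.694, 0.75],
    [[0.0594, 0, -0.001], 1.694, 0.75],
    [[0.0594, 0, -0.001], 1.694, 0.75]
  ]
}}

```text
clock: 14.2
eef_pos: [549.6, 158.8, 167.7]
eef_rot: [-1.567, 0.001, -1.856]
wrist_force: [0.2, -0.1, 0.4]
finger_gap: 23.0
```

Run:
```python
from h import *
s=manip.read_state();print(s["eef_pos"],s["eef_rot"],s["clock"],s["joints"],s["qd"].round(3))
w=manip.camera_params("wrist")
im=manip.camera("wrist")[:,:,::-1];cv2.imwrite("pics/w5.png",im);g=cv2.cvtColor(im,6)
m=(g<45).astype(np.uint8);m[:, :200]=0;m[:,330:]=0;m[222:]=0
for c in cv2.findContours(m,0,1)[0]:
    if cv2.contourArea(c)>60:
        (x,y),_,_=r=cv2.minAreaRect(c);print(r,cast(w,(x,y),58))
cv2.imwrite("pics/w5b.png",cv2.resize(im[60:300,106:426],(800,600),interpolation=cv2.INTER_CUBIC))
```

```text
[549.55391041 158.83216794 167.69407819] [-1.56674621e+00  1.15294623e-03 -1.85624804e+00] 14.2 [ 2.17775949e-01  3.78521266e-01  1.50609965e+00 -9.92937331e-04
  1.25286785e+00  5.03538456e-01] [-0.001 -0.003 -0.002 -0.001 -0.001  0.006]
((259.0, 187.5), (63.0, 8.0), 90.0) [[551.60616212 160.47625754  58.        ]]
((295.851806640625, 178.0411376953125), (84.40148162841797, 7.492849349975586), 86.36705780029297) [[589.96279673 159.36187527  58.        ]]
```

View pics/w5b.png

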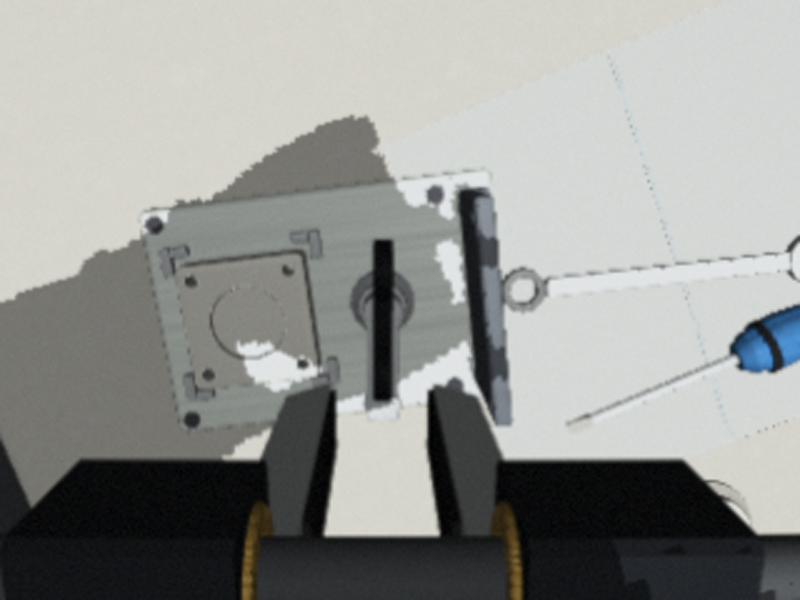

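Blade is upright in the view at crop (383,240–398) and aligned with the tool. The fingers straddle it and clear the panel, so I'll descend and grip.

Emit:
{"method": "play_rows", "body": {
  "series": [
    [[-0.0007, 0.04, 0.001], 0, 0.75],
    [[-0.0007, 0.07, 0.001], 0, 0.75],
    [[-0.0007, 0.09, 0.001], 0, 0.75],
    [[-0.0007, 0.105, 0.001], 0, 0.75],
    [[-0.0007, 0.115, 0.001], 0, 0.75],
    [[-0.0007, 0.122, 0.001], 0, 0.75],
    [[-0.0007, 0.122, 0.001], 0, 0.75],
    [[-0.0007, 0.122, 0.001], 0, 0.85],
    [[-0.0007, 0.122, 0.001], 0, 0.95],
    [[-0.0007, 0.122, 0.001], 0, 0.95],
    [[-0.0007, 0.122, 0.001], 0, 0.95],
    [[-0.0007, 0.122, 0.001], 0, 0.95]
  ],
  "squeeze": 30
}}

```text
clock: 15.45
eef_pos: [550.8, 159.6, 46.5]
eef_rot: [-1.568, 0.001, -1.857]
wrist_force: [-6.4, 1.7, 6.1]
finger_gap: 7.9
```

Emit:
{"method": "play_rows", "body": {
  "series": [
    [[0, 0, 0], 0.1, 0.95],
    [[0, 0, 0], 0.2, 0.95],
    [[0, 0, 0], 0.3, 0.95],
    [[0, 0, 0], 0.4, 0.95],
    [[0, 0, 0], 0.5, 0.95],
    [[0, 0, 0], 0.6, 0.95],
    [[0, 0, 0], 0.7, 0.95],
    [[0, 0, 0], 0.8, 0.95],
    [[0, 0, 0], 0.9, 0.95],
    [[0, 0, 0], 1.0, 0.95],
    [[0, 0, 0], 1.1, 0.95],
    [[0, 0, 0], 1.2, 0.95],
    [[0, 0, 0], 1.3, 0.95],
    [[0, 0, 0], 1.38, 0.95],
    [[0, 0, 0], 1.42, 0.95],
    [[0, 0, 0], 1.445, 0.95],
    [[0, 0, 0], 1.445, 0.95],
    [[0, 0, 0], 1.445, 0.95],
    [[0, 0, 0], 1.445, 0.95]
  ]
}}

```text
clock: 17.35
eef_pos: [551.0, 159.1, 46.6]
eef_rot: [-1.571, 0.004, 2.982]
wrist_force: [2.5, -5.0, -4.4]
finger_gap: 7.3
```

Run:
```python
from h import *
s=manip.read_state();print(s["eef_pos"],s["eef_rot"],s["wrist_force"],s["moment"],s["finger_gap"])
```

```text
[551.01508365 159.11233059  46.62905124] [-1.57127739  0.00392222  2.98212075] [ 2.45658214 -4.97098558 -4.35033805] [-9.22633802e-01 -2.29058289e-01  4.89627489e-04] 7.292558715852666
```

Emit:
{"method": "play_rows", "body": {
  "series": [
    [[0, 0, 0], 0, 0.8],
    [[0, 0, 0], 0, 0.7],
    [[0, 0, 0], 0, 0.65],
    [[0, 0, 0], 0, 0.65],
    [[0, -0.02, 0], 0, 0.65],
    [[0, -0.06, 0], 0, 0.65],
    [[0, -0.1, 0], 0, 0.65],
    [[0, -0.13, 0], 0, 0.65],
    [[0, -0.13, 0], 0, 0.65],
    [[0, -0.13, 0], 0, 0.65],
    [[0, -0.13, 0], 0, 0.65]
  ]
}}

```text
clock: 18.45
eef_pos: [550.0, 159.1, 175.3]
eef_rot: [-1.571, 0.002, 2.982]
wrist_force: [-0.2, 0.6, 0.4]
finger_gap: 32.7
```

Run:
```python
from h import *
s=manip.read_state();print(s["eef_pos"],s["eef_rot"],s["clock"],s["wrist_force"])
w=manip.camera_params("wrist")
im=manip.camera("wrist")[:,:,::-1];cv2.imwrite("pics/w6.png",im);g=cv2.cvtColor(im,6)
m=(g<45).astype(np.uint8);m[:, :240]=0;m[:,275:]=0;m[:148]=0;m[222:]=0
for c in cv2.findContours(m,0,1)[0]:
    if cv2.contourArea(c)>60:
        ys,xs=np.nonzero(cv2.drawContours(m*0,[c],-1,1,-1))
        W=cast(w,[(xs[ys==ys.min()+3].mean(),ys.min()),(xs[ys==ys.max()-3].mean(),ys.max()+1)],58);a=np.arctan2(*(W[0]-W[1])[[1,0]]);print("blade",W.mean(0),a,"value",1.45-(a+.163))
cv2.imwrite("pics/w6b.png",cv2.resize(im[60:300,106:426],(800,600),interpolation=cv2.INTER_CUBIC))
```

```text
[549.97148106 159.05202543 175.26492058] [-1.57052311e+00  2.01256639e-03  2.98221830e+00] 18.45 [-0.23187505  0.57711461  0.36933406]
blade [551.02537755 159.09083829  58.        ] -0.15940013523515265 value 1.4464001352351525
```

View pics/w6b.png

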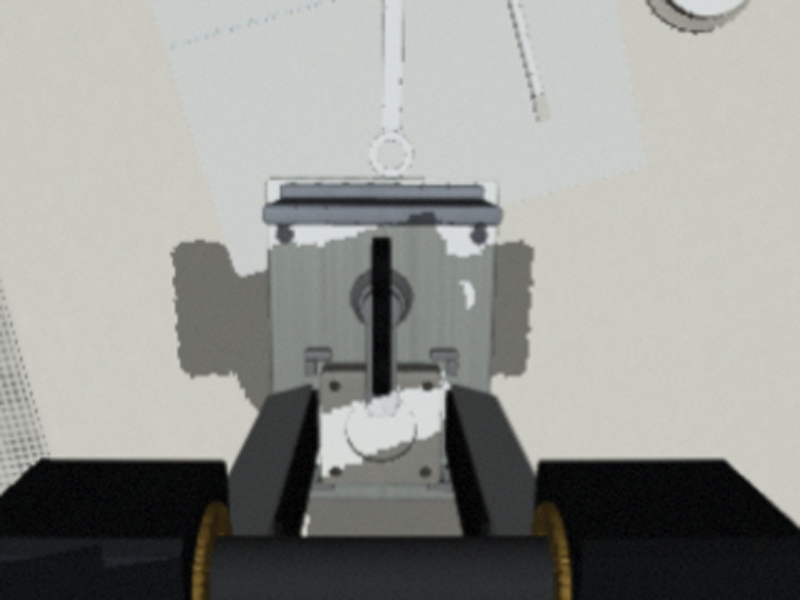

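Knob reads about 1.446 rad, the tongue lies over the block, and the block sits between the stops with the arm clear. I'll hand it in.

```bash
python3 -c "
from cell import manip
print(manip.sign_off())"
```

```text
the job is handed in; nothing more can be done
None
```

The block is in the nest with the knob turned home and the tongue over it. I handed the job in at about 18.5 s of the 62 s allowed; no verdict was reported.

- **Knob, anticlockwise:** I gripped the wings and turned them until the blade was within about 0.01 rad of the expected stop. The stop itself was not felt (almost no moment), but later images showed the tongue parked clear of the nest.
- **Block:** I picked it up, set it down until the wrist force showed contact (about +5 N), and released it. The next picture showed it square between all four corner stops.
- **Knob, clockwise:** I turned it home. The last wrist image put it at about 1.446 rad (1.33 needed), with the tongue over the block and the gripper about 13 cm above where it had held the knob.
- **Panel and bystanders:** Wrist force at the end of each move stayed below 10 N, and I planned no contact with the panel. The bystanders were not measured again at the end, but every move stayed away from them.

Two checks disagreed. The first top-camera estimates were about 5 mm off the wrist-camera ones, so I used the wrist values. A rough reading of the block's angle also differed by about 0.06 rad from the top view, and I settled it from the four screw positions.

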